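Put away the shortbread and log the pantry stock

ROBOT

A 6-joint arm with a two-finger parallel gripper is mounted at the origin on the work surface. World frame = base frame: x ahead of the robot, y to its left, z up, the work surface at z = 0. Lengths are in m, angles in degrees, forces in N, time in s.
With the tool pointing down it reaches from about 0.3 to 0.75 m from the base axis. Payload 8.5 kg.
Tool frame: the origin (TCP) lies midway between the tips of the shut fingers; the grasp point (between the pads) lies 19 mm behind it; z points along the fingers, y is the line along which they close (so a half turn about z gives the same grasp; the last joint's range is limited). The gripper opens to 85 mm and grips with 20 to 120 N. Pads are 22 mm wide; open, the fingers measure 114 mm over their backs; the gripper's body (76 mm by 85 mm) begins 54 mm behind the grasp point. The pads swing forward as they close: fully open they stand 13 mm farther back than shut.
Start: joints at [53.784, 21.807, 74.336, -0, 83.858, -12.336], TCP at [0.223, 0.503, 0.231] pointing down, gripper open.
Joint ranges: [-178.18, 178.18], [-50.72, 133.34], [12.68, 142.11], [-81.47, 261.47], [9.98, 163.14], [-165.26, 165.26]. Speed limits (degrees/s): [136.94, 136.94, 180, 180, 180, 180].

INTERFACE

Orientations are given as a 3x3 rotation matrix whose columns are the frame's x, y, z axes.
In Python, from rig import observe, optics, order, spotter gives the robot as it stands.
- The arm moves only by the tool move_arm, never from a script. Its argument "series" is text: rows parted by semicolons, each of 5 numbers parted by spaces: the shift along the tool's x, y, z in cm, then the turn about the tool's z in degrees, then the opening, from -1 (shut) to 1 (fully open). A call has 1 to 8 rows; each row is the pose to reach, as a shift and turn from the pose commanded when the call began, along the tool's axes at that moment; what a row does not reach only later rows make up. A row lasts 1/8 s, in which the tool goes at most 62.5 mm and 10.7 degrees, less where a joint would pass 70% of its speed; a pose out of reach is approached as far as the arm can. A call with a gripper value outside its range is refused whole. The fingers move at their own pace and stop on an object; "force" is the grip in N (left out, the last holds). Time passes only in rows, so rows that repeat a pose let the fingers close. It gives the time, the measured TCP pose, the force, the opening and the grip force at its end, in the units of the state.
- observe(): the state, without advancing time (a new reading comes with each control period).
- optics.get_image(name): name is "side" or "top" or "wrist"; returns a dict with "pixels" (400x640x3 uint8, blue, green, red), "camera_matrix" (3x3 intrinsics, pixels), "dist" ([k1, k2, p1, p2, k3] as OpenCV has them; the pictures are not rectified), "rvec" (rotation vector, rad) and "tvec" (3), from world to camera coordinates, as OpenCV has them. Camera axes: x right, y down, z forward; pixel columns grow to the right and rows downward; lengths in m; the calibration is good to about 2 mm. A picture is of the moment at which its call begins. There is no depth.
- order.close_job(): hands the job in; it is judged then, once.
Trained networks look in the newest picture that a camera, given by its name, has taken for a name from the list of things; names that differ only in an ending like _2 or _b are one class to them, and where a whole thing is asked for, a point or a joint stands for the part that bears it (a point fixed in the world has none). Each returns a list of dicts, best first, with "score" (0 to 1); they miss things now and then, are a little off and sometimes report something else, mostly with a low value. They report only what shows in the picture. A call takes as long as a camera call. They do not tell look-alikes from the thing itself.
- spotter.find_in(thing, camera): "point" ([x, y, z] in m, in world coordinates, good to about 4 mm: the middle of the surface that is visible of it).
- spotter.cut_out(thing, camera): "pixels" (400x640 bool, what is visible of it).
- spotter.mark_of(thing, camera): "point" ([x, y, z] in m, in world coordinates, good to about 4 mm: a listed point, or the origin of a listed thing).
The state is a dict: "time_s": time; "q": joint angles; "qvel": joint speeds; "joint_efforts": joint torques, N m; "position": TCP position; "tool_rot": TCP orientation; "ft_force": force on the tool from outside, world axes, zero at the start; "wrist_torque": the same for the moment, N m; "grip_width": finger opening in m; "gripper_force": force on a finger pad.
Only numpy, scipy, OpenCV 4.12 (cv2) and the standard library are available. Lean on these libraries where they do the work, as an engineer would, in place of code of your own. Each camera call takes 0.05 s, during which the arm holds its last target. There are 200 camera calls.

TASK

Tip the biscuits off the tray into the round tub, so that every one ends up in it, and set the tray back level on its cork mat. Then take the barcode scanner and log the stock: aim it squarely at the middle of the label from about 10 cm and hold it still for a full second, first on the tub, then on each canister that is there, from the tallest to the lowest. Finally stand the scanner back in its dock; leave the tub and canisters upright and the other things on the counter alone.

Things in the scene. Friction and masses are not known exactly. Their poses are not given: they have to be found in the camera images.
- tray: aluminium biscuit tray, 140 (x) x 100 mm (y), 5 mm floor, 22 mm walls at the sides and back (-x); front end (+x) open. At the back an upright wooden grip tab centred at x = -67 mm, 12 mm thick (x), 36 mm wide (y), top 76 mm above the underside. Origin: centre of its underside. Biscuits slide when it is tipped about 25 degrees. 0.22 kg
- tray_mouth (a point): middle of the tray's open front edge, at the floor's top (70 mm in +x of the tray's origin, 5 mm up)
- mat: fixed cork mat, 170 (x) x 130 (y) x 3 mm, on which the tray stands; origin at the centre of its underside
- tub: round white open tub, 156 mm wide at the foot and 170 mm at the rim, 90 mm high, wall 4 mm, floor 5 mm thick, loose, 0.5 kg; origin: centre of its underside. At its front (-x) a grey holder sloping at 45 degrees carries a barcode label
- tub_label (a point): centre of the tub's barcode label (56 x 40 mm), 106 mm in -x of the tub's axis and 59 mm up; x axis points out of the label, square to it; y is along the counter across the bars' row, z runs up the slope
- canister_tall: tallest white canister with a wooden lid strip, 100 x 100 mm and 200 mm high, loose, about 0.8 kg; origin at the centre of its underside, front (-x) roughly towards the robot. The upper 60 mm of the front slopes back at 45 degrees and carries a barcode label; may be absent
- canister_medium: medium white canister with a wooden lid strip, 100 x 100 mm and 150 mm high, loose, about 0.8 kg; origin at the centre of its underside, front (-x) roughly towards the robot. The upper 60 mm of the front slopes back at 45 degrees and carries a barcode label; may be absent
- canister_low: lowest white canister with a wooden lid strip, 100 x 100 mm and 100 mm high, loose, about 0.8 kg; origin at the centre of its underside, front (-x) roughly towards the robot. The upper 60 mm of the front slopes back at 45 degrees and carries a barcode label; may be absent
- canister_tall_label (a point): centre of its label (56 x 40 mm), 21 mm in -x of the canister's axis and 171 mm up; x axis points out of the label, square to it; y is along the counter across the bars' row, z runs up the slope
- canister_medium_label (a point): centre of its label (56 x 40 mm), 21 mm in -x of the canister's axis and 121 mm up; x axis points out of the label, square to it; y is along the counter across the bars' row, z runs up the slope
- canister_low_label (a point): centre of its label (56 x 40 mm), 21 mm in -x of the canister's axis and 71 mm up; x axis points out of the label, square to it; y is along the counter across the bars' row, z runs up the slope
- scanner: self-standing barcode scanner, 0.24 kg: black foot 64 (x) x 56 (y) x 10 mm, neck, and a grey head 84 x 36 mm, 40 mm wide (y, flat parallel sides), centred 115 mm up, pitched 45 degrees nose-down; top 158 mm up. Origin: centre of the foot's underside. It reads straight out of the dark red window in the head's nose, forward (+x) and 45 degrees down, best at 10 cm
- scanner_window (a point): centre of the scanner's window, 31 mm in +x of the scanner's origin and 84 mm up; x axis = reading direction (45 degrees down), y = scanner's y
- dock: fixed black scanner dock, an open shallow tray 100 (x) x 92 (y) x 14 mm with a 7 mm rim and a floor 7 mm thick, in which the scanner's foot stands with some 10 mm to spare all round; origin at the centre of its underside
- fish_tin: bystander: low tin, 72 mm wide, 30 mm high; origin at the centre of its underside
- jam_jar: bystander: jar, 66 mm wide, 100 mm high; origin at the centre of its underside
- mug: bystander: white mug, 80 mm wide, 90 mm high; origin at the centre of its underside
- biscuit1: shortbread biscuit, 26 x 26 x 18 mm, 16 g, on the tray at the start; origin at the centre of its underside; may be absent
- biscuit2: shortbread biscuit, 26 x 26 x 18 mm, 16 g, on the tray at the start; origin at the centre of its underside; may be absent
- biscuit3: shortbread biscuit, 26 x 26 x 18 mm, 16 g, on the tray at the start; origin at the centre of its underside; may be absent
- biscuit4: shortbread biscuit, 26 x 26 x 18 mm, 16 g, on the tray at the start; origin at the centre of its underside; may be absent
- biscuit5: shortbread biscuit, 26 x 26 x 18 mm, 16 g, on the tray at the start; origin at the centre of its underside; may be absent
There are look-alikes about, which are no part of the job. What is shaped like the scanner but blue or orange is not meant. What is shaped like the tray but pink is not meant.

How it is judged (in metres and radians):
On the way, in this order (a step that is already met when the one before it is completed fails the run):
1. the tray is tipped with its open end over the tub (angle between tray's own z axis and vertical above 0.3 rad and horizontal distance between tray_mouth and tub below 0.085 m and z of tray_mouth in the frame of tub above 0.05 m), for 0.1 s.
2. every biscuit is in the tub and the tray is back, level and let go, on the cork mat (horizontal distance between each of biscuit1, biscuit2, biscuit3, biscuit4, biscuit5 and tub below 0.084 m and z of biscuit1 in the frame of tub between -0.005 and 0.085 m and z of biscuit2 in the frame of tub between -0.005 and 0.085 m and z of biscuit3 in the frame of tub between -0.005 and 0.085 m and z of biscuit4 in the frame of tub between -0.005 and 0.085 m and z of biscuit5 in the frame of tub between -0.005 and 0.085 m and horizontal distance between tray and mat below 0.05 m and angle between tray's own z axis and vertical below 0.08 rad and z of tray in the frame of mat below 0.008 m and contact force between the fingers and tray below 0.1 N), for 0.2 s.
3. the scanner's window is aimed at the label of the biscuit tub from 5 to 16 cm, beam within 16 mm of its centre and 25 degrees of square, and held there for 0.8 s (x of tub_label in the frame of scanner_window between 0.05 and 0.16 m and y of tub_label in the frame of scanner_window between -0.016 and 0.016 m and z of tub_label in the frame of scanner_window between -0.016 and 0.016 m and x of scanner_window in the frame of tub_label above 0.04 m and angle between the x axis of scanner_window and the x axis of tub_label, either way round below 0.45 rad), for 0.8 s.
4. the scanner's window is aimed at the label of the tall canister from 5 to 16 cm, beam within 16 mm of its centre and 25 degrees of square, and held there for 0.8 s (x of canister_tall_label in the frame of scanner_window between 0.05 and 0.16 m and y of canister_tall_label in the frame of scanner_window between -0.016 and 0.016 m and z of canister_tall_label in the frame of scanner_window between -0.016 and 0.016 m and x of scanner_window in the frame of canister_tall_label above 0.04 m and angle between the x axis of scanner_window and the x axis of canister_tall_label, either way round below 0.45 rad), for 0.8 s.
5. the scanner's window is aimed at the label of the medium canister from 5 to 16 cm, beam within 16 mm of its centre and 25 degrees of square, and held there for 0.8 s (x of canister_medium_label in the frame of scanner_window between 0.05 and 0.16 m and y of canister_medium_label in the frame of scanner_window between -0.016 and 0.016 m and z of canister_medium_label in the frame of scanner_window between -0.016 and 0.016 m and x of scanner_window in the frame of canister_medium_label above 0.04 m and angle between the x axis of scanner_window and the x axis of canister_medium_label, either way round below 0.45 rad), for 0.8 s.
6. the scanner's window is aimed at the label of the low canister from 5 to 16 cm, beam within 16 mm of its centre and 25 degrees of square, and held there for 0.8 s (x of canister_low_label in the frame of scanner_window between 0.05 and 0.16 m and y of canister_low_label in the frame of scanner_window between -0.016 and 0.016 m and z of canister_low_label in the frame of scanner_window between -0.016 and 0.016 m and x of scanner_window in the frame of canister_low_label above 0.04 m and angle between the x axis of scanner_window and the x axis of canister_low_label, either way round below 0.45 rad), for 0.8 s.
At the end, for the whole second after the job is handed in: Every biscuit present lies inside the tub; the tray stands level on the cork mat, let go, within 5 cm of its centre; tub and canisters stand upright; the scanner stands upright in its dock, let go and at rest (all of step 2 and angle between each of tub, canister_tall, canister_medium, canister_low's own z axis and vertical below 0.12 rad and horizontal distance between scanner and dock below 0.022 m and z of scanner in the frame of dock below 0.013 m and angle between scanner's own z axis and vertical below 0.1 rad and linear speed of scanner below 0.02 m/s); the robot touches nothing.
It fails at once if the tub or a canister is tipped over (angle between any of tub, canister_tall, canister_medium, canister_low's own z axis and vertical above 0.6 rad).
It fails at once if a bystander (tin, jar, mug) is moved more than 6 cm or knocked over (distance of any of fish_tin, jam_jar, mug from where it was at the start of the episode above 0.06 m or angle between any of fish_tin, jam_jar, mug's own z axis and vertical above 0.6 rad).
Of biscuit1, biscuit2, biscuit3, biscuit4, biscuit5 only 3 to 5 are there at a start; the rules pass over those that are not, and their reading is None.
Of canister_tall, canister_medium, canister_low only 2 to 3 are there at a start; the rules pass over those that are not, and their reading is None.
At some moment in a run one of tub, canister_medium, canister_low may be knocked a few centimetres aside while the robot is not near it.
It also fails if it takes over 192 s, if anything falls off the work surface, if the arm or the gripper's body presses on something with over 40 N, if the wrist force passes 120 N, or if a joint passes its speed limit or range.

## Working session

There is one attempt and no reset: what is moved stays moved. The work goes in short steps, Python scripts to look and compute and a tool call to move; the robot and the scene stay as the last step left them, time stands still between calls to the robot, and variables do not carry over. Pictures are saved under pics/ and viewed, at most 14 in all, crops included, and the job is handed in when it is done.

Besides the shell and the picture viewer there is one more tool, called after ">>>" as name(argument=value, ...) on one line, values as JSON. move_arm: Moves the arm, as the interface text tells. Its arguments: {"type":"object","properties":{"series":{"type":"string"},"force":{"type":"number"}},"required":["series"]}

```bash
ls; mkdir -p pics
cat > h.py <<'E'
import numpy as np, cv2, sys
from rig import observe, optics, order, spotter
def snap(cam,name,box=None,scale=1):
    im=optics.get_image(cam); p=im['pixels']
    if box: x0,y0,x1,y1=box; p=p[y0:y1,x0:x1]
    if scale!=1: p=cv2.resize(p,None,fx=scale,fy=scale,interpolation=cv2.INTER_CUBIC)
    cv2.imwrite(f'pics/{name}.png',p); return im
def proj(im,P):
    return cv2.projectPoints(np.float64(P).reshape(-1,3),im['rvec'],im['tvec'],im['camera_matrix'],im['dist'])[0].reshape(-1,2)
def ray(im,uv,z):
    """world point at height z seen at pixel uv"""
    n=cv2.undistortPoints(np.float64(uv).reshape(-1,1,2),im['camera_matrix'],im['dist']).reshape(-1,2)
    R=cv2.Rodrigues(np.float64(im['rvec']))[0]; t=np.float64(im['tvec']).ravel(); c=-R.T@t
    d=np.c_[n,np.ones(len(n))]@R; return c+d*((z-c[2])/d[:,2])[:,None]
E
python3 - <<'E'
from h import *
np.set_printoptions(precision=3,suppress=True)
a=snap('top','top0');b=snap('side','side0')
s=observe();print(s['time_s'],s['position'],s['tool_rot'])
for im in(a,b):
    R=cv2.Rodrigues(np.float64(im['rvec']))[0];print(-R.T@np.ravel(im['tvec']))
for t in 'tray mat tub tub_label canister_tall canister_tall_label canister_medium canister_medium_label canister_low canister_low_label scanner scanner_window dock fish_tin jam_jar mug biscuit1'.split():
    for c,im in(('top',a),('side',b)):
        r=spotter.mark_of(t,c)[:6]
        print(t,c,[(round(x['score'],2),np.round(x['point'],3).tolist(),proj(im,x['point'])[0].round().astype(int).tolist()) for x in r if x['score']>.25])
E
```

```text
pics
0.1 [0.223 0.503 0.231] [[-0.914  0.405 -0.001]
 [ 0.405  0.914 -0.001]
 [ 0.    -0.001 -1.   ]]
[ 0.467 -0.043  1.211]
[0.509 0.953 0.872]
tray top [(0.98, [0.464, 0.289, 0.004], [210, 218]), (0.65, [0.287, 0.352, 0.0], [189, 272])]
tray side [(0.75, [0.466, 0.287, 0.004], [353, 325]), (0.58, [0.429, -0.146, 0.009], [366, 204]), (0.57, [0.286, 0.346, 0.0], [436, 350])]
mat top [(0.83, [0.474, 0.289, -0.0], [211, 215]), (0.36, [0.62, -0.267, -0.001], [379, 176])]
mat side [(0.67, [0.471, 0.287, 0.005], [351, 324])]
tub top [(0.68, [0.631, 0.101, 0.001], [269, 170]), (0.35, [0.472, 0.219, 0.006], [231, 217])]
tub side [(0.58, [0.631, 0.102, 0.003], [288, 263])]
tub_label top [(0.39, [0.458, -0.143, 0.089], [343, 224]), (0.28, [0.657, 0.334, -0.002], [200, 160])]
tub_label side [(0.9, [0.575, 0.008, 0.059], [312, 223]), (0.54, [0.458, -0.145, 0.092], [357, 180])]
canister_tall top [(0.88, [0.554, -0.421, -0.003], [424, 198])]
canister_tall side [(0.65, [0.558, -0.416, 0.003], [325, 155])]
canister_tall_label top [(0.95, [0.534, -0.423, 0.168], [443, 201])]
canister_tall_label side
[... 1665 characters left out ...]
0.001], [372, 267])]
jam_jar top [(0.85, [0.793, 0.089, -0.001], [275, 122])]
jam_jar side [(0.94, [0.793, 0.084, 0.001], [227, 256]), (0.43, [0.605, -0.257, 0.118], [308, 150]), (0.29, [0.496, 0.308, 0.012], [339, 330])]
mug top [(0.91, [0.659, 0.334, -0.001], [200, 160]), (0.49, [0.454, 0.273, 0.007], [215, 221]), (0.43, [0.471, 0.217, 0.007], [232, 217])]
mug side [(0.44, [0.64, -0.114, -0.002], [293, 211])]
biscuit1 top [(0.56, [0.494, 0.313, 0.008], [203, 209]), (0.51, [0.482, 0.274, 0.007], [215, 213]), (0.42, [0.452, 0.271, 0.009], [215, 222])]
biscuit1 side [(0.58, [0.485, 0.274, 0.01], [345, 318]), (0.56, [0.449, 0.269, 0.013], [361, 316]), (0.55, [0.498, 0.308, 0.008], [338, 331])]
```

Run:
```python
import cv2
a=cv2.imread('pics/top0.png');b=cv2.imread('pics/side0.png')
cv2.imwrite('pics/topc.png',cv2.resize(a[110:310,150:470],None,fx=2.5,fy=2.5,interpolation=3))
cv2.imwrite('pics/sidec.png',cv2.resize(b[90:390,200:520],None,fx=2,fy=2,interpolation=3)[:600])
```

```text
(no output)
```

View pics/topc.png

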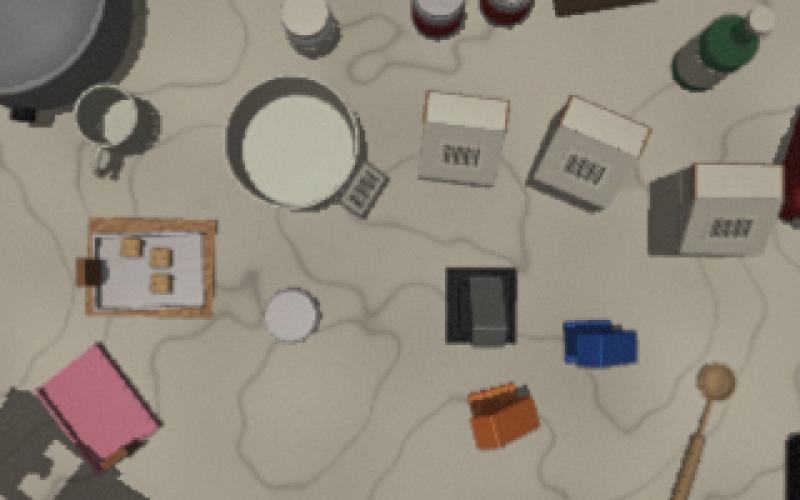

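View pics/sidec.png

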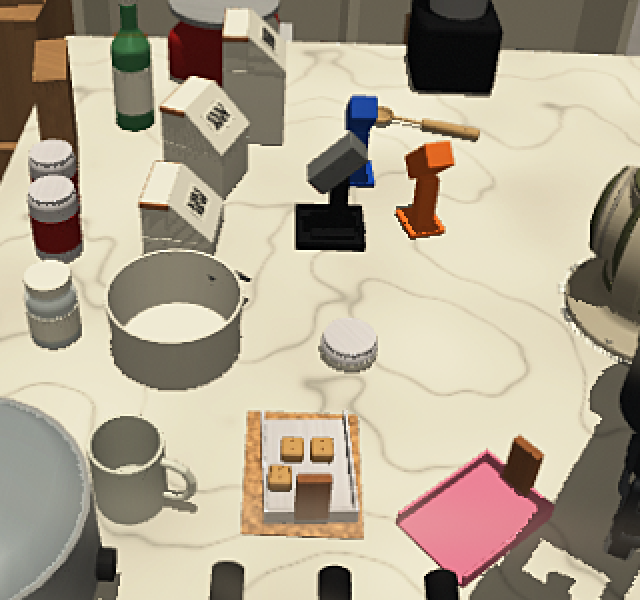

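The top view (full-image pixels) shows three scanner shapes. Grey in the black dock at (342,231), blue at (384,246), orange at (347,273): the grey one is meant. There are two trays. Aluminium on cork at (210,218) and pink at (189,272): the aluminium one, with three biscuits and its tab on the +y side, is meant. The side view confirms both choices, and all three canisters are present.

>>> move_arm(series="-7 -0.9 0 9 1;-14 -1.8 0 18 1;-21 -2.7 0 27 1;-28.1 -3.7 0 36 1;-28.1 -3.7 0 45 1;-28.1 -3.7 0 54 1;-28.1 -3.7 0 63 1;-28.1 -3.7 0 66 1")

```text
time_s: 2.8
position: [0.4647, 0.3552, 0.2312]
tool_rot: [[0.001, 1.0, -0.0], [1.0, -0.001, -0.0], [-0.0, -0.0, -1.0]]
ft_force: [-0.3, 0.1, 0.0]
grip_width: 0.0852
gripper_force: 0.0
```

```bash
cat >> h.py <<'E'
np.set_printoptions(precision=4,suppress=True)
def st():
    s=observe();R=np.array(s['tool_rot']);print('t',s['time_s'],'p',s['position'],'yang',np.degrees(np.arctan2(R[1,1],R[0,1])).round(2),'tz',R[:,2],'w',round(s['grip_width'],4),'gf',s['gripper_force'],'ft',np.array(s['ft_force']),'q6',s['q'][5]);return s
def rel(T,yaw=None):
    """tool-axis shift (cm) to world TCP T, and turn so tool y lies at world angle yaw (deg)"""
    s=observe();R=np.array(s['tool_rot']);d=R.T@(np.array(T)-s['position'])*100
    a=np.degrees(np.arctan2(R[1,1],R[0,1]));print('shift',d.round(2),'turn',None if yaw is None else round((a-yaw+180)%360-180,1))
def marks(t,cams=('top','side')):
    for c in cams:
        optics.get_image(c)
        print(t,c,[(round(x['score'],2),np.round(x['point'],4).tolist()) for x in spotter.mark_of(t,c)[:5] if x['score']>.25])
E
python3 - <<'E'
from h import *
st();w=snap('wrist','w1')
marks('tray_mouth');marks('tray');
for c in('side','wrist'):
    for t in('tray','tray_mouth'): print(c,t,[(round(x['score'],2),np.round(x['point'],4)) for x in spotter.mark_of(t,c)[:3]])
R=cv2.Rodrigues(np.float64(w['rvec']))[0];print(-R.T@np.ravel(w['tvec']),R)
print(proj(w,[[.465,.355,.079],[.465,.288,.008],[.465,.218,.008]]))
E
```

```text
t 2.8 p [0.4647 0.3552 0.2312] yang -0.06 tz [-0.0001 -0.     -1.    ] w 0.0852 gf 0.0 ft [-0.3034  0.0982  0.0303] q6 25.86383020307105
tray_mouth top [(0.86, [0.4726, 0.2153, 0.0104]), (0.72, [0.3392, 0.3907, 0.005])]
tray_mouth side [(0.75, [0.3405, 0.3932, 0.0056]), (0.61, [0.4678, 0.2164, 0.0067])]
tray top [(0.8, [0.2874, 0.3524, 0.0024]), (0.78, [0.4661, 0.2886, 0.0037])]
tray side [(0.66, [0.4681, 0.2866, 0.0058]), (0.56, [0.2859, 0.345, 0.0044])]
side tray [(0.66, array([0.4681, 0.2866, 0.0058])), (0.56, array([0.2859, 0.345 , 0.0044]))]
side tray_mouth [(0.9, array([0.4694, 0.2193, 0.009 ])), (0.85, array([0.3375, 0.3935, 0.0044]))]
wrist tray [(0.94, array([0.4656, 0.2855, 0.0011])), (0.74, array([ 0.2845,  0.3489, -0.004 ]))]
wrist tray_mouth [(0.84, array([0.3397, 0.3914, 0.0069])), (0.78, array([0.4683, 0.2177, 0.0075]))]
[0.4655 0.4278 0.3738] [[ 1.      0.0002  0.0009]
 [-0.0001 -0.9562  0.2928]
 [ 0.0009 -0.2928 -0.9562]]
[[313.9912 179.9539]
 [314.1059 214.1294]
 [314.1298 258.2755]]
```

View pics/w1.png

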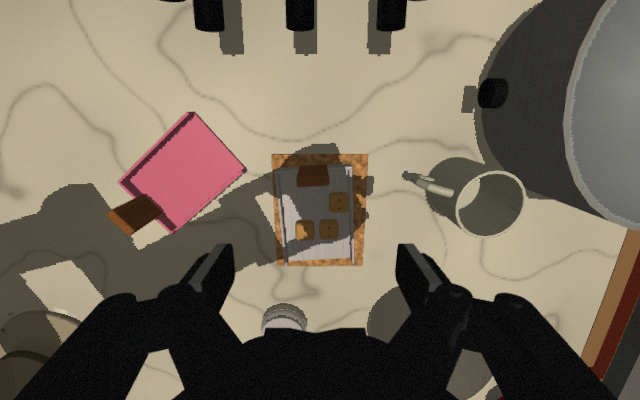

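The wrist picture shows the tray at about (315,215) with its tab near (313,175), turned about 3° against the mat, with three biscuits at (339,202), (305,230) and (329,230). I'm descending on the tab.

>>> move_arm(series="-0.1 -0.2 5 -3 1;-0.1 -0.2 10 -3 1;-0.1 -0.2 14 -3 1;-0.1 -0.2 17 -3 1;-0.1 -0.2 19 -3 1;-0.1 -0.2 19.5 -3 1;-0.1 -0.2 19.5 -3 1")

```text
time_s: 4.32
position: [0.4629, 0.3544, 0.0367]
tool_rot: [[-0.054, 0.999, 0.0], [0.999, 0.054, 0.0], [0.0, 0.0, -1.0]]
ft_force: [0.0, 0.4, 1.1]
grip_width: 0.0857
gripper_force: 0.0
```

>>> move_arm(series="0 0 0 0 -0.2;0 0 0 0 -0.5;0 0 0 0 -1;0 0 0 0 -1;0 0 0 0 -1;0 0 0 0 -1;0 0 0 0 -1", force=100)

```text
time_s: 5.2
position: [0.463, 0.3545, 0.0371]
tool_rot: [[-0.054, 0.999, 0.001], [0.999, 0.054, 0.001], [0.001, 0.001, -1.0]]
ft_force: [-0.4, 0.7, 6.1]
grip_width: 0.0345
gripper_force: 99.8
```

>>> move_arm(series="0 0 -0.5 0 -1;0 0 -1.2 0 -1;0 0 -2.2 0 -1;0 0 -3.2 0 -1;0 0 -4 0 -1;0 0 -4 0 -1")

```text
time_s: 5.95
position: [0.4629, 0.3545, 0.0771]
tool_rot: [[-0.054, 0.999, 0.001], [0.999, 0.054, 0.001], [0.001, 0.001, -1.0]]
ft_force: [0.1, 0.6, -2.0]
grip_width: 0.0346
gripper_force: 99.6
```

Run:
```python
from h import *
st()
for t in('tray','tray_mouth','biscuit1'): marks(t,('side','wrist'))
snap('side','s2',(270,250,450,385),4)
```

```text
t 5.95 p [0.4629 0.3545 0.0771] yang 3.12 tz [ 0.0012  0.0006 -1.    ] w 0.0346 gf 99.64055299758911 ft [ 0.1066  0.6345 -1.9938] q6 22.694957233861512
tray side [(0.78, [0.2859, 0.3462, 0.0018]), (0.73, [0.4676, 0.2877, 0.0458])]
tray wrist [(0.74, [0.2833, 0.3466, -0.0042]), (0.58, [0.4637, 0.2889, 0.0403]), (0.56, [0.4511, 0.2703, 0.0511])]
tray_mouth side [(0.87, [0.3402, 0.3932, 0.0055]), (0.4, [0.605, -0.2601, 0.1185])]
tray_mouth wrist [(0.61, [0.3403, 0.3943, 0.0036])]
biscuit1 side [(0.62, [0.4982, 0.306, 0.0494])]
biscuit1 wrist [(0.68, [0.4521, 0.2699, 0.0513]), (0.67, [0.483, 0.2708, 0.0483])]
```

View pics/s2.png

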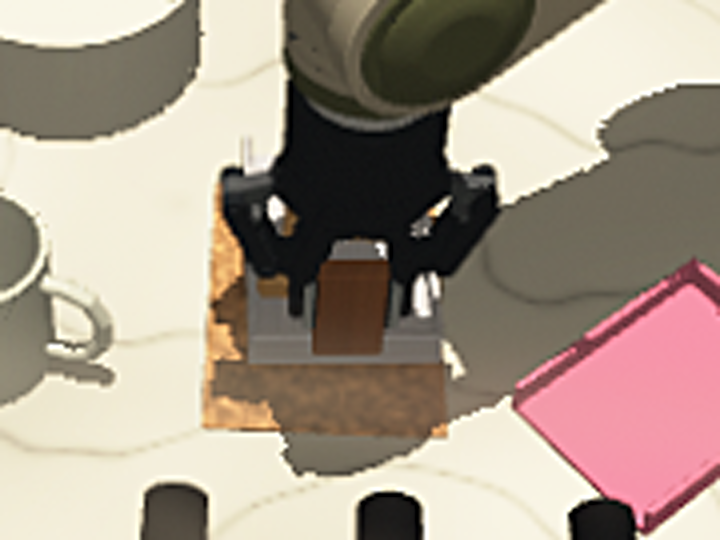

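>>> move_arm(series="0 0 -1 0 -1;0 0 -2.5 0 -1;0 0 -4.5 0 -1;0 0 -7 0 -1;0 0 -9.5 0 -1;0 0 -11.3 0 -1;0 0 -12.2 0 -1;0 0 -12.3 0 -1")

```text
time_s: 7.6
position: [0.4626, 0.3544, 0.2]
tool_rot: [[-0.054, 0.999, 0.001], [0.999, 0.054, 0.0], [0.0, 0.001, -1.0]]
ft_force: [0.1, -0.1, -2.1]
grip_width: 0.0347
gripper_force: 99.7
```

>>> move_arm(series="-0.7 0.7 0 0 -1;-2.2 2.2 0 0 -1;-4.2 4.2 0 0 -1;-6.2 6.2 0 0 -1;-8.2 8.2 0 0 -1;-9.7 9.7 0 0 -1;-10.7 10.7 0 0 -1;-11 11 0 0 -1")

```text
time_s: 8.6
position: [0.5789, 0.2499, 0.199]
tool_rot: [[-0.054, 0.999, -0.0], [0.999, 0.054, -0.0], [0.0, -0.0, -1.0]]
ft_force: [-0.2, -0.3, -2.4]
grip_width: 0.0348
gripper_force: 99.8
```

Run:
```python
from h import *
st();marks('tub');marks('tray',('side','wrist'));marks('biscuit1',('wrist',));marks('tray_mouth',('wrist','side','top'))
```

```text
t 8.6 p [0.5789 0.2499 0.199 ] yang 3.08 tz [-0.0004 -0.     -1.    ] w 0.0348 gf 99.78286385536194 ft [-0.1874 -0.3045 -2.4123] q6 9.523850802746276
tub top [(0.65, [0.6309, 0.0986, 0.0009]), (0.63, [0.4625, -0.1443, 0.0897])]
tub side [(0.81, [0.6311, 0.0984, -0.0007])]
tray side [(0.96, [0.2859, 0.346, 0.0003]), (0.77, [0.5849, 0.1841, 0.1695])]
tray wrist [(0.81, [0.5819, 0.1866, 0.1624]), (0.73, [0.2838, 0.347, -0.0049])]
biscuit1 wrist [(0.75, [0.5664, 0.1637, 0.1733])]
tray_mouth wrist [(0.97, [0.3412, 0.3976, 0.0055])]
tray_mouth side [(0.88, [0.5854, 0.1151, 0.1703]), (0.73, [0.3414, 0.392, 0.0055])]
tray_mouth top [(0.6, [0.5865, 0.118, 0.1692])]
```

>>> move_arm(series="-0.6 0.6 0 0 -1;-1.7 1.7 0 0 -1;-2.9 3 0 0 -1;-3.9 4 0 0 -1;-4.3 4.4 0 0 -1;-4.3 4.4 0 0 -1")

```text
time_s: 10.15
position: [0.6249, 0.2096, 0.1991]
tool_rot: [[-0.054, 0.999, -0.0], [0.999, 0.054, -0.0], [0.0, -0.0, -1.0]]
ft_force: [0.1, -0.1, -3.0]
grip_width: 0.0348
gripper_force: 99.8
```

>>> move_arm(series="0 0 0 0 -1;0 0 0 0 -1;0 0 0 0 -1", force=40)

```text
time_s: 10.52
position: [0.6245, 0.2102, 0.1994]
tool_rot: [[-0.055, 0.998, 0.0], [0.998, 0.055, 0.0], [0.0, 0.0, -1.0]]
ft_force: [-0.2, 0.1, -2.3]
grip_width: 0.0344
gripper_force: 99.8
```

Run:
```python
from h import *
st();marks('tray_mouth',('side','top'));marks('tray',('side','top'))
```

```text
t 10.525 p [0.6245 0.2102 0.1994] yang 3.14 tz [ 0.0001  0.     -1.    ] w 0.0344 gf 99.81335520744324 ft [-0.1537  0.1355 -2.3254] q6 5.1836805146233145
tray_mouth side [(0.92, [0.336, 0.3898, 0.0044]), (0.6, [0.6349, 0.0712, 0.1718])]
tray_mouth top [(0.88, [0.633, 0.0727, 0.1702])]
tray side [(0.65, [0.6294, 0.1445, 0.1659]), (0.59, [0.2856, 0.3476, -0.0025])]
tray top [(0.97, [0.6278, 0.1438, 0.1685])]
```

>>> move_arm(series="0 0 0 0 -0.9;0 0 0 0 -0.8", force=40)

```text
time_s: 11.18
position: [0.6247, 0.2099, 0.1993]
tool_rot: [[-0.054, 0.999, -0.0], [0.999, 0.054, -0.0], [-0.0, -0.0, -1.0]]
ft_force: [0.4, 0.0, -2.1]
grip_width: 0.0347
gripper_force: 99.8
```

>>> move_arm(series="0 0 0 0 -0.5;0 0 0 0 -0.35", force=20)

```text
time_s: 11.42
position: [0.6247, 0.2099, 0.1993]
tool_rot: [[-0.054, 0.999, -0.0], [0.999, 0.054, -0.0], [-0.0, -0.0, -1.0]]
ft_force: [0.4, 0.1, -1.9]
grip_width: 0.0348
gripper_force: 99.8
```

The grip force doesn't drop while the fingers hold. I'll set the tray back on the mat and find out there, safely, how the grip loosens.

>>> move_arm(series="1 -1 0 0 -1;3 -3 0 0 -1;6 -6 0 0 -1;9 -9 0 0 -1;12 -12 0 0 -1;14 -14 0 0 -1;15.1 -15.2 0 0 -1;15.3 -15.4 0 0 -1")

```text
time_s: 12.42
position: [0.462, 0.3548, 0.1995]
tool_rot: [[-0.056, 0.998, 0.0], [0.998, 0.056, -0.0], [-0.0, 0.0, -1.0]]
ft_force: [0.7, 0.2, -1.9]
grip_width: 0.0349
gripper_force: 99.8
```

>>> move_arm(series="0 0 3 0 -1;0 0 7 0 -1;0 0 10.5 0 -1;0 0 13.5 0 -1;0 0 15.2 0 -1;0 0 15.9 0 -1;0 0 16.3 0 -1;0 0 16.3 0 -1")

```text
time_s: 13.42
position: [0.4633, 0.3543, 0.0372]
tool_rot: [[-0.054, 0.999, 0.002], [0.999, 0.054, 0.001], [0.0, 0.002, -1.0]]
ft_force: [0.4, -0.3, -1.4]
grip_width: 0.0346
gripper_force: 99.9
```

>>> move_arm(series="0 0 0 0 -0.2", force=20)

```text
time_s: 13.55
position: [0.4633, 0.3543, 0.0371]
tool_rot: [[-0.054, 0.999, 0.002], [0.999, 0.054, 0.0], [0.0, 0.002, -1.0]]
ft_force: [0.2, -0.1, 2.4]
grip_width: 0.035
gripper_force: 100.2
```

>>> move_arm(series="0 0 0 0 -0.16")

```text
time_s: 13.68
position: [0.463, 0.3544, 0.0368]
tool_rot: [[-0.054, 0.999, 0.001], [0.999, 0.054, 0.0], [0.0, 0.001, -1.0]]
ft_force: [0.9, -0.4, 1.7]
grip_width: 0.036
gripper_force: 8.3
```

>>> move_arm(series="0 0 0 0 -0.14")

```text
time_s: 13.8
position: [0.4627, 0.3544, 0.0365]
tool_rot: [[-0.054, 0.999, 0.0], [0.999, 0.054, 0.0], [0.0, 0.0, -1.0]]
ft_force: [0.4, -0.7, -0.0]
grip_width: 0.0364
gripper_force: 0.0
```

>>> move_arm(series="0 0 0 0 -1;0 0 0 0 -1;0 0 0 0 -1;0 0 0 0 -1", force=100)

```text
time_s: 14.3
position: [0.4628, 0.3545, 0.0368]
tool_rot: [[-0.054, 0.999, 0.001], [0.999, 0.054, 0.001], [0.0, 0.001, -1.0]]
ft_force: [-0.6, 0.5, 5.7]
grip_width: 0.0347
gripper_force: 99.3
```

>>> move_arm(series="0 0 0 0 -0.17;0 0 0 0 -0.17")

```text
time_s: 14.55
position: [0.4628, 0.3545, 0.0366]
tool_rot: [[-0.055, 0.999, 0.001], [0.999, 0.055, 0.0], [0.0, 0.001, -1.0]]
ft_force: [-1.6, 0.3, 5.4]
grip_width: 0.0358
gripper_force: 33.8
```

>>> move_arm(series="0 0 0 0 -0.16;0 0 0 0 -0.16")

```text
time_s: 14.8
position: [0.4627, 0.3544, 0.0365]
tool_rot: [[-0.054, 0.999, 0.0], [0.999, 0.054, 0.0], [0.0, 0.001, -1.0]]
ft_force: [-0.6, 0.6, 5.7]
grip_width: 0.0359
gripper_force: 8.8
```

>>> move_arm(series="0 0 0 0 -0.155;0 0 0 0 -0.155")

```text
time_s: 15.05
position: [0.4627, 0.3542, 0.0361]
tool_rot: [[-0.054, 0.999, -0.0], [0.999, 0.054, -0.0], [-0.0, -0.0, -1.0]]
ft_force: [0.7, 0.7, 0.4]
grip_width: 0.0362
gripper_force: 0.5
```

>>> move_arm(series="0 0 0 0 -1;0 0 0 0 -1;0 0 0 0 -1", force=20)

```text
time_s: 15.42
position: [0.4625, 0.3542, 0.0362]
tool_rot: [[-0.054, 0.999, -0.0], [0.999, 0.054, -0.0], [-0.0, -0.0, -1.0]]
ft_force: [0.1, -0.1, -0.7]
grip_width: 0.0359
gripper_force: 20.5
```

>>> move_arm(series="0 0 0 0 -0.155;0 0 0 0 -1;0 0 0 0 -1;0 0 0 0 -1;0 0 0 0 -1", force=100)

```text
time_s: 16.05
position: [0.4626, 0.3544, 0.0366]
tool_rot: [[-0.054, 0.999, 0.0], [0.999, 0.054, 0.0], [0.0, 0.0, -1.0]]
ft_force: [-1.7, 0.2, 5.6]
grip_width: 0.0347
gripper_force: 99.3
```

>>> move_arm(series="0 0 -1 0 -1;0 0 -3 0 -1;0 0 -6 0 -1;0 0 -9.5 0 -1;0 0 -13 0 -1;0 0 -15.3 0 -1;0 0 -16.2 0 -1;0 0 -16.3 0 -1")

```text
time_s: 17.05
position: [0.4624, 0.3542, 0.1991]
tool_rot: [[-0.054, 0.999, -0.001], [0.999, 0.054, -0.0], [-0.0, -0.001, -1.0]]
ft_force: [0.2, -0.5, -2.2]
grip_width: 0.0348
gripper_force: 99.7
```

>>> move_arm(series="-1 1 0 0 -1;-3 3 0 0 -1;-6 6 0 0 -1;-9 9 0 0 -1;-12 12 0 0 -1;-14 14 0 0 -1;-15.1 15.2 0 0 -1;-15.3 15.4 0 0 -1")

```text
time_s: 18.05
position: [0.6251, 0.2092, 0.1984]
tool_rot: [[-0.053, 0.999, -0.001], [0.999, 0.053, -0.0], [-0.0, -0.001, -1.0]]
ft_force: [-0.4, 0.2, -1.6]
grip_width: 0.0352
gripper_force: 99.9
```

Run:
```python
from h import *
st();marks('tub');marks('tray',('side','top'))
```

```text
t 18.05 p [0.6251 0.2092 0.1984] yang 3.06 tz [-0.0013 -0.0001 -1.    ] w 0.0352 gf 99.85928177833557 ft [-0.3753  0.2108 -1.6324] q6 5.170812291176424
tub top [(0.78, [0.6327, 0.1003, 0.0024])]
tub side [(0.96, [0.6338, 0.0977, 0.0014])]
tray side [(0.85, [0.2854, 0.3473, 0.0025]), (0.81, [0.6291, 0.1432, 0.1673]), (0.61, [0.4592, -0.1447, 0.093]), (0.42, [0.6047, -0.2607, 0.1228])]
tray top [(0.72, [0.6303, 0.1449, 0.1681])]
```

Now I loosen the grip.

>>> move_arm(series="0 0 0 0 -0.17;0 0 0 0 -0.17;0 0 0 0 -1")

```text
time_s: 18.82
position: [0.6247, 0.2099, 0.1993]
tool_rot: [[-0.054, 0.999, -0.0], [0.999, 0.054, -0.0], [-0.0, -0.0, -1.0]]
ft_force: [-0.1, -0.4, -2.2]
grip_width: 0.0348
gripper_force: 99.6
```

Run:
```python
from h import *
st();marks('tray',('side','top'));marks('tray_mouth',('top','side'));marks('biscuit1')
```

```text
t 18.825 p [0.6247 0.2099 0.1993] yang 3.12 tz [-0. -0. -1.] w 0.0348 gf 99.58532810211182 ft [-0.0778 -0.3749 -2.1737] q6 5.182985107584457
tray side [(0.66, [0.2869, 0.3438, -0.0001]), (0.59, [0.6299, 0.1421, 0.1694])]
tray top [(0.66, [0.6312, 0.1428, 0.1674])]
tray_mouth top [(0.93, [0.6349, 0.0714, 0.1676])]
tray_mouth side [(0.71, [0.3386, 0.3908, 0.0035]), (0.61, [0.6322, 0.0722, 0.1701])]
biscuit1 top [(0.53, [0.6566, 0.1661, 0.1709]), (0.48, [0.6418, 0.1268, 0.1725]), (0.4, [0.6161, 0.1284, 0.1705])]
biscuit1 side [(0.6, [0.6461, 0.1292, 0.1743]), (0.38, [0.6575, 0.163, 0.1725])]
```

>>> move_arm(series="0 0 0 0 -0.165;0 0 0 0 -0.165")

```text
time_s: 19.68
position: [0.6247, 0.2099, 0.1993]
tool_rot: [[-0.054, 0.999, -0.0], [0.999, 0.054, -0.0], [-0.0, -0.0, -1.0]]
ft_force: [0.5, 0.1, -2.5]
grip_width: 0.0358
gripper_force: 20.6
```

Run:
```python
from h import *
st();marks('tray_mouth',('top','side'))
```

```text
t 19.675 p [0.6247 0.2099 0.1993] yang 3.12 tz [-0.0001 -0.     -1.    ] w 0.0358 gf 20.5629900097847 ft [ 0.475   0.1045 -2.4807] q6 5.1814039366499065
tray_mouth top []
tray_mouth side [(0.57, [0.6329, 0.0724, 0.1698])]
```

>>> move_arm(series="0 0 0 0 -0.162;0 0 0 0 -0.162;0 0 0 0 -1;0 0 0 0 -1")

```text
time_s: 20.38
position: [0.6247, 0.2099, 0.1993]
tool_rot: [[-0.054, 0.999, 0.0], [0.999, 0.054, -0.0], [-0.0, 0.0, -1.0]]
ft_force: [0.0, -0.4, -1.8]
grip_width: 0.035
gripper_force: 99.6
```

Run:
```python
from h import *
st();marks('tray_mouth',('top','side'))
```

```text
t 20.375 p [0.6247 0.2099 0.1993] yang 3.12 tz [ 0.0001 -0.     -1.    ] w 0.035 gf 99.58958745002747 ft [ 0.0116 -0.4204 -1.8398] q6 5.182823506533143
tray_mouth top [(0.65, [0.6337, 0.0744, 0.1707])]
tray_mouth side [(0.86, [0.6329, 0.0733, 0.1718]), (0.76, [0.3394, 0.3926, 0.0026])]
```

>>> move_arm(series="0 0 0 0 -0.158;0 0 0 0 -0.158;0 0 0 0 -1;0 0 0 0 -1")

```text
time_s: 21.08
position: [0.6247, 0.2099, 0.1994]
tool_rot: [[-0.054, 0.999, 0.0], [0.999, 0.054, -0.0], [-0.0, 0.0, -1.0]]
ft_force: [1.0, 0.4, -2.1]
grip_width: 0.0342
gripper_force: 99.6
```

Run:
```python
from h import *
st();marks('tray_mouth',('top','side'));marks('tray')
```

```text
t 21.075 p [0.6247 0.2099 0.1994] yang 3.12 tz [ 0.0002 -0.0001 -1.    ] w 0.0342 gf 99.57648038864136 ft [ 0.9885  0.3765 -2.1052] q6 5.183206642923853
tray_mouth top [(0.88, [0.6289, 0.1446, 0.0839])]
tray_mouth side [(0.92, [0.3396, 0.3911, 0.0053])]
tray top [(0.64, [0.6246, 0.2001, 0.1271]), (0.38, [0.4704, 0.2886, 0.0019]), (0.34, [0.576, 0.0106, 0.0567])]
tray side [(0.74, [0.6267, 0.2009, 0.1291]), (0.72, [0.2836, 0.3459, 0.0011])]
```

Run:
```python
from h import *
marks('biscuit1');snap('top','t3',(170,130,350,265),4)
```

```text
biscuit1 top [(0.61, [0.6217, -0.1102, 0.0677]), (0.54, [0.6645, 0.0994, 0.0023]), (0.52, [0.6174, 0.075, 0.023]), (0.41, [0.6401, 0.0683, 0.0245]), (0.4, [0.4313, -0.1499, 0.0004])]
biscuit1 side [(0.59, [0.6657, 0.0961, 0.0088])]
```

View pics/t3.png

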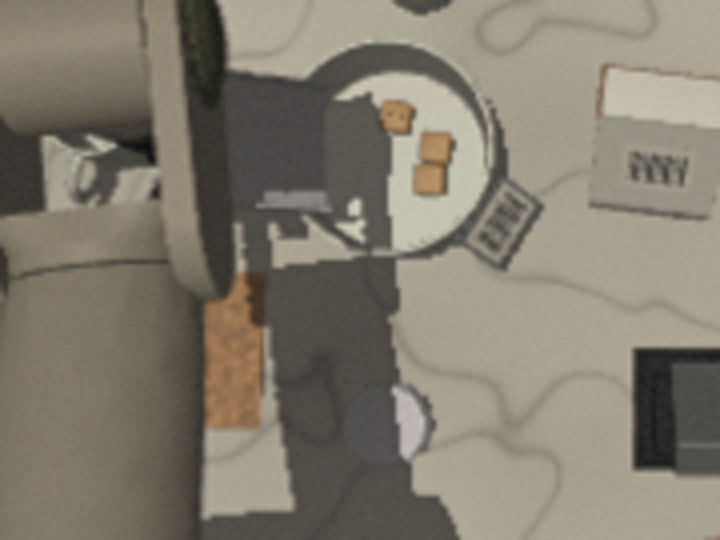

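The top view shows all three biscuits inside the tub, at crop pixels (395,116), (436,147) and (430,178), and the tray tipped about 45°. I'll take the tray back and lay it down, mouth edge first.

>>> move_arm(series="0 0 -2 0 -1;0 0 -4 0 -1;0.8 -1.8 -4 0 -1;2.7 -5.5 -4 0 -1;4.7 -9.7 -4 0 -1;6.5 -13.4 -4 0 -1;7.5 -15.4 -4 0 -1;7.5 -15.4 -4 0 -1")

```text
time_s: 22.72
position: [0.4659, 0.277, 0.2399]
tool_rot: [[-0.056, 0.998, 0.001], [0.998, 0.056, 0.0], [0.0, 0.001, -1.0]]
ft_force: [-0.3, -0.1, -0.6]
grip_width: 0.0342
gripper_force: 100.0
```

>>> move_arm(series="0 0 2.5 0 -1;0 0 5 0 -1;0 0 7.5 0 -1;0 0 9.5 0 -1;0 0 9.5 0 -1")

```text
time_s: 23.35
position: [0.4672, 0.2758, 0.1431]
tool_rot: [[-0.054, 0.999, -0.003], [0.999, 0.054, -0.001], [-0.001, -0.003, -1.0]]
ft_force: [0.1, 0.0, -2.2]
grip_width: 0.0344
gripper_force: 100.0
```

Run:
```python
from h import *
st();marks('tray_mouth',('top','side','wrist'));marks('tray',('side','wrist'));marks('mat',('side','wrist','top'))
```

```text
t 23.35 p [0.4672 0.2758 0.1431] yang 3.08 tz [-0.0025 -0.001  -1.    ] w 0.0344 gf 99.99723672866821 ft [ 0.1248  0.0182 -2.1728] q6 14.979689042802233
tray_mouth top [(0.72, [0.4331, -0.149, -0.0]), (0.64, [0.4735, 0.2116, 0.0263])]
tray_mouth side [(0.76, [0.3387, 0.3897, 0.0034])]
tray_mouth wrist [(0.64, [0.3417, 0.3927, 0.0081])]
tray side [(0.61, [0.4685, 0.2645, 0.0769]), (0.61, [0.2874, 0.3479, 0.0018])]
tray wrist [(0.73, [0.4664, 0.2643, 0.0684]), (0.73, [0.2838, 0.349, -0.0042])]
mat side [(0.57, [0.4719, 0.2919, 0.0005])]
mat wrist [(0.88, [0.4731, 0.2907, 0.0028])]
mat top []
```

>>> move_arm(series="0 0 1 0 -1;0 0 1.9 0 -0.165;0.5 0 2.2 0 -0.16;1.1 0 2.7 0 -0.16;2.2 0 3.4 0 -0.16;3.3 0 4.2 0 -0.16;4.2 0 5 0 -0.16;5.1 0 5.9 0 -0.16")

```text
time_s: 25.15
position: [0.4639, 0.328, 0.0845]
tool_rot: [[-0.055, 0.999, -0.0], [0.999, 0.055, -0.0], [-0.0, -0.0, -1.0]]
ft_force: [-0.1, -0.4, -0.2]
grip_width: 0.036
gripper_force: 7.0
```

Run:
```python
from h import *
st();marks('tray_mouth',('top','side','wrist'));marks('tray',('side','wrist'))
```

```text
t 25.15 p [0.4639 0.328  0.0845] yang 3.13 tz [-0.0003 -0.0003 -1.    ] w 0.036 gf 7.033001035451889 ft [-0.0645 -0.3943 -0.1926] q6 20.196290557448727
tray_mouth top [(0.91, [0.4698, 0.2146, 0.0072]), (0.62, [0.339, 0.3907, 0.003]), (0.37, [0.7933, 0.0886, 0.0032])]
tray_mouth side [(0.7, [0.6334, 0.0976, 0.0012]), (0.66, [0.4695, 0.213, 0.0099]), (0.57, [0.3402, 0.3931, 0.0062])]
tray_mouth wrist [(0.91, [0.3417, 0.3948, 0.006]), (0.75, [0.4698, 0.2133, 0.0074])]
tray side [(0.96, [0.47, 0.2816, 0.0297]), (0.94, [0.2823, 0.3449, 0.0011])]
tray wrist [(0.91, [0.286, 0.3471, -0.0053]), (0.83, [0.4644, 0.2834, 0.0223])]
```

>>> move_arm(series="0.8 0 1 0 -0.16;1.5 0 2.1 0 -0.16;2.1 0 3.3 0 -0.16;2.5 0 4.4 0 -0.16;2.6 0 4.8 0 -0.16;2.6 0 4.8 0 -0.16")

```text
time_s: 26.4
position: [0.4624, 0.3536, 0.037]
tool_rot: [[-0.055, 0.999, -0.0], [0.999, 0.055, 0.0], [0.0, -0.0, -1.0]]
ft_force: [-2.1, 0.6, 2.4]
grip_width: 0.0362
gripper_force: 7.7
```

>>> move_arm(series="0 0 0 0 -0.1;0 0 0 0 1;0 0 0 0 1;0 0 0 0 1;0 0 0 0 1;0 0 -1.5 0 1;0 0 -5 0 1;0 0 -11 0 1")

```text
time_s: 27.4
position: [0.462, 0.3529, 0.1481]
tool_rot: [[-0.054, 0.999, -0.003], [0.999, 0.054, -0.001], [-0.001, -0.003, -1.0]]
ft_force: [1.3, 0.2, 0.7]
grip_width: 0.0851
gripper_force: 0.0
```

Run:
```python
from h import *
st();
for t in 'tray tray_mouth tub tub_label canister_tall canister_tall_label canister_medium canister_medium_label canister_low canister_low_label scanner scanner_window dock'.split(): marks(t)
snap('side','s4',(270,130,450,375),3) if 0 else None
im=snap('top','t4');rows=[]
```

```text
t 27.4 p [0.462  0.3529 0.1481] yang 3.11 tz [-0.0028 -0.0014 -1.    ] w 0.0851 gf 0.0 ft [1.2608 0.1834 0.6696] q6 22.602730856866405
tray top [(0.74, [0.2876, 0.3524, 0.0013]), (0.62, [0.4651, 0.2849, 0.0032])]
tray side [(0.83, [0.2859, 0.3491, 0.0004]), (0.7, [0.4658, 0.2843, 0.006]), (0.53, [0.6144, 0.0704, 0.0283]), (0.33, [0.6687, 0.0963, 0.0079])]
tray_mouth top [(0.76, [0.3418, 0.3921, 0.0039]), (0.75, [0.4691, 0.2113, 0.0071])]
tray_mouth side [(0.64, [0.4718, 0.2123, 0.0067]), (0.55, [0.3364, 0.3896, 0.0043])]
tub top [(0.65, [0.6333, 0.0986, 0.0023]), (0.39, [0.4319, -0.1458, -0.0003])]
tub side [(0.71, [0.6323, 0.0973, 0.0013])]
tub_label top [(0.74, [0.6243, -0.2662, 0.0012]), (0.73, [0.5761, 0.0111, 0.0575])]
tub_label side [(0.7, [0.5769, 0.0077, 0.0543]), (0.44, [0.6426, -0.1122, 0.0008])]
canister_tall top [(0.67, [0.5545, -0.4229, -0.0017])]
canister_tall side [(0.81, [0.5558, -0.4163, -0.0009])]
canister_tall_label top []
canister_tall_label side [(0.71, [0.6343, 0.0998, 0.0041]), (0.65, [0.5371, -0.421, 0.1772])]
canister_medium top [(0.76, [0.62, -0.2669, -0.001
[... 361 characters left out ...]
]
canister_low_label top [(0.74, [0.6179, -0.1132, 0.0699])]
canister_low_label side [(0.8, [0.6212, -0.1118, 0.0701])]
scanner top [(0.95, [0.3884, -0.2933, 0.0002]), (0.88, [0.4305, -0.1488, 0.0018]), (0.61, [0.2974, -0.1694, -0.0014]), (0.46, [0.4605, -0.1452, 0.0873])]
scanner side []
scanner_window top [(0.84, [0.4597, -0.1421, 0.0874]), (0.67, [0.387, -0.3238, 0.0858]), (0.65, [0.3076, -0.2041, 0.0832]), (0.62, [0.4315, -0.1453, 0.0007]), (0.29, [0.6441, -0.1145, -0.0027])]
scanner_window side [(0.43, [0.3908, -0.3209, 0.0857]), (0.36, [0.5743, 0.0079, 0.0597])]
dock top [(0.59, [0.4336, -0.1469, -0.0018]), (0.48, [0.5742, 0.0107, 0.0549]), (0.46, [0.4659, 0.286, 0.0032])]
dock side []
```

Run:
```python
from h import *
im=optics.get_image('top')
for n,a,b,z in(('low',(428,91),(509,100),.1),('med',(570,97),(651,131),.15),('tall',(694,164),(782,164),.2)):
    p=ray(im,[(150+u/2.5,110+v/2.5) for u,v in(a,b)],z);d=p[0]-p[1];print(n,p,np.hypot(*d[:2]),'yaw',np.degrees(np.arctan2(-d[0],d[1])))
rel([.43,-.147,.26],90)
```

```text
low [[ 0.6954 -0.0683  0.1   ]
 [ 0.6874 -0.1684  0.1   ]] 0.10050215726936254 yaw -4.580756685007969
med [[ 0.6834 -0.2348  0.15  ]
 [ 0.6461 -0.3315  0.15  ]] 0.10362421274637752 yaw -21.113255387438684
tall [[ 0.6019 -0.367   0.2   ]
 [ 0.6052 -0.4675  0.2   ]] 0.10048907808673031 yaw 1.8520713304204433
shift [-49.78  -5.98 -11.27] turn -86.9
```

>>> move_arm(series="-5 -0.7 -2 10 1;-11 -1.5 -5 20 1;-17 -2.2 -8 30 1;-23 -3 -9 40 1;-29.1 -3.8 -9 50 1;-35.2 -4.6 -9 60 1;-41.3 -5.3 -9 70 1;-46 -6 -9 80 1")

```text
time_s: 31.1
position: [0.4273, -0.1115, 0.2375]
tool_rot: [[0.975, 0.221, 0.001], [0.221, -0.975, -0.0], [0.001, 0.001, -1.0]]
ft_force: [0.6, 0.1, -0.6]
grip_width: 0.0855
gripper_force: 0.0
```

Run:
```python
from h import *
st();
for t in 'scanner scanner_window dock'.split(): marks(t,('top','side','wrist'))
rel([.46,-.146,.25],-90)
w=snap('wrist','w5')
```

```text
t 31.1 p [ 0.4273 -0.1115  0.2375] yang -77.26 tz [ 0.0006 -0.0004 -1.    ] w 0.0855 gf 0.0 ft [ 0.5562  0.0864 -0.6004] q6 47.20907489476486
scanner top [(0.82, [0.388, -0.2899, -0.0003]), (0.62, [0.2958, -0.169, 0.0002])]
scanner side [(0.96, [0.2997, -0.169, 0.004]), (0.77, [0.3881, -0.2896, -0.0012]), (0.74, [0.4319, -0.1472, 0.0115])]
scanner wrist [(0.76, [0.2963, -0.1732, -0.0037]), (0.74, [0.4343, -0.1461, 0.0107]), (0.61, [0.3917, -0.2936, 0.0024])]
scanner_window top [(0.84, [0.3886, -0.3206, 0.0829]), (0.5, [0.3053, -0.2022, 0.0849])]
scanner_window side [(0.86, [0.4585, -0.1447, 0.0951]), (0.81, [0.3888, -0.3216, 0.0849])]
scanner_window wrist [(0.97, [0.3016, -0.2012, 0.0838]), (0.81, [0.3922, -0.3196, 0.0865]), (0.64, [0.464, -0.1472, 0.0894])]
dock top [(0.64, [0.4336, -0.1472, -0.0027]), (0.32, [0.4705, 0.2139, 0.0062])]
dock side [(0.9, [0.4388, -0.1468, -0.0008]), (0.28, [0.7946, 0.0845, 0.0015])]
dock wrist []
shift [ 2.3   4.31 -1.27] turn 13.1
```

View pics/w5.png

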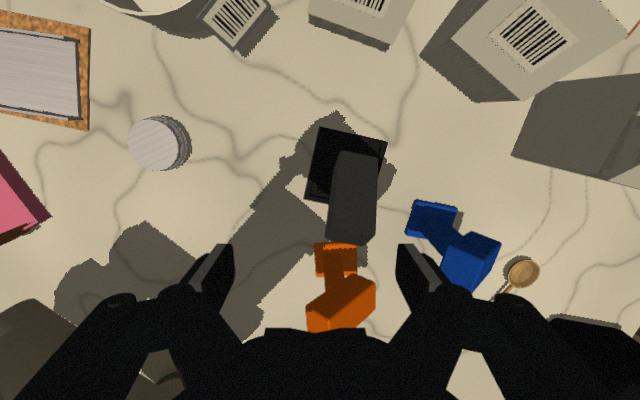

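The wrist picture shows the grey scanner standing in its black dock, with its head at about (352,198). The blue one is at (455,250) and the orange one at (340,300). I'm working out its yaw from the head edges.

Run:
```python
from h import *
w=optics.get_image('wrist')
a=ray(w,[(338,152),(378,157)],.105);b=ray(w,[(327,238),(370,243)],.165)
print(a,b);m=a.mean(0)-b.mean(0);print('mid',a.mean(0),b.mean(0),'yaw',np.degrees(np.arctan2(m[1],m[0])),np.linalg.norm(a[0]-a[1]),np.linalg.norm(b[0]-b[1]))
c=spotter.cut_out('scanner','wrist')
for r in c:
    if r['pixels'][198,352]: cv2.imwrite('pics/mask.png',r['pixels'].astype(np.uint8)*255);print(r['score'],r['pixels'].sum())
rel([.43,-.147,.2375],-90)
```

```text
[[ 0.4684 -0.1258  0.105 ]
 [ 0.4727 -0.1658  0.105 ]] [[ 0.4028 -0.1281  0.165 ]
 [ 0.4065 -0.1651  0.165 ]]
mid [ 0.4706 -0.1458  0.105 ] [ 0.4047 -0.1466  0.165 ] yaw 0.7220733300206785 0.040288301598281596 0.03719124932543649
0.66 5015
shift [-0.64  3.72 -0.02] turn 13.1
```

>>> move_arm(series="-0.5 3.5 0 8.7 1;-0.5 3.5 2 8.7 1;-0.5 3.5 5 8.7 1;-0.5 3.5 8 8.7 1;-0.5 3.5 11 8.7 1;-0.5 3.5 12.8 8.7 1;-0.5 3.5 13.4 8.7 1;-0.5 3.5 13.4 8.7 1")

```text
time_s: 33.15
position: [0.431, -0.1446, 0.1035]
tool_rot: [[0.997, 0.077, 0.0], [0.077, -0.997, -0.0], [0.0, 0.0, -1.0]]
ft_force: [0.5, -0.6, -0.8]
grip_width: 0.0854
gripper_force: 0.0
```

>>> move_arm(series="0 0 0 0 -0.1;0 0 0 0 -1;0 0 0 0 -1;0 0 0 0 -1;0 0 0 0 -1;0 0 0 0 -1;0 0 0 0 -1", force=80)

```text
time_s: 34.02
position: [0.4313, -0.1447, 0.104]
tool_rot: [[0.997, 0.077, 0.001], [0.077, -0.997, -0.001], [0.001, 0.001, -1.0]]
ft_force: [0.2, 1.6, 5.9]
grip_width: 0.0392
gripper_force: 78.8
```

Run:
```python
from h import *
st()
for t in 'scanner scanner_window'.split(): marks(t,('top','side','wrist'))
```

```text
t 34.025 p [ 0.4313 -0.1447  0.104 ] yang -85.58 tz [ 0.0013 -0.0008 -1.    ] w 0.0392 gf 78.80753517150879 ft [0.2163 1.5685 5.9342] q6 52.05775857726631
scanner top [(0.59, [0.2963, -0.17, -0.0012]), (0.56, [0.3837, -0.2881, -0.0031])]
scanner side [(0.59, [0.2971, -0.1727, -0.0005]), (0.56, [0.3874, -0.2883, -0.0034])]
scanner wrist [(0.9, [0.4311, -0.1451, 0.0125]), (0.56, [0.3885, -0.2931, -0.0004])]
scanner_window top [(0.89, [0.3865, -0.3216, 0.0867]), (0.71, [0.6446, -0.1178, -0.0004]), (0.51, [0.3063, -0.2044, 0.0853]), (0.47, [0.6063, -0.2629, 0.1242])]
scanner_window side [(0.8, [0.4594, -0.1424, 0.0917]), (0.74, [0.3882, -0.3234, 0.0846]), (0.57, [0.3073, -0.2013, 0.0852])]
scanner_window wrist [(0.74, [0.4605, -0.145, 0.0913]), (0.7, [0.3919, -0.3202, 0.0883])]
```

>>> move_arm(series="0 0 -2 0 -1;0 0 -5 0 -1;0 0 -8 -5 -1;2 -1.3 -10 -14 -1;4.5 -3 -10 -24 -1;7 -4.7 -10 -34 -1;9 -6 -10 -44 -1;10 -6.7 -10 -53.6 -1")

```text
time_s: 35.62
position: [0.5259, -0.0691, 0.2029]
tool_rot: [[0.524, 0.852, -0.001], [0.852, -0.524, 0.0], [-0.0, -0.001, -1.0]]
ft_force: [-0.3, 0.8, -2.2]
grip_width: 0.0393
gripper_force: 79.5
```

Run:
```python
from h import *
st()
for t in 'scanner_window scanner tub tub_label'.split(): marks(t,('top','side','wrist'))
rel([.5258,-.0703,.1351],-32)
```

```text
t 35.625 p [ 0.5259 -0.0691  0.2029] yang -31.6 tz [-0.0008  0.0004 -1.    ] w 0.0393 gf 79.51246976852417 ft [-0.3157  0.8297 -2.1725] q6 11.316500402994183
scanner_window top [(0.71, [0.3064, -0.2041, 0.085]), (0.63, [0.387, -0.323, 0.0858]), (0.6, [0.4123, 0.1067, 0.0069])]
scanner_window side [(0.83, [0.543, -0.0442, 0.191]), (0.66, [0.3111, -0.2017, 0.0872]), (0.65, [0.5262, -0.0707, 0.1077])]
scanner_window wrist [(0.83, [0.5419, -0.0503, 0.1885]), (0.68, [0.6423, 0.0663, 0.0272]), (0.57, [0.3054, -0.2029, 0.0842])]
scanner top [(0.84, [0.2998, -0.1688, -0.0015]), (0.81, [0.3906, -0.2901, -0.0043]), (0.6, [0.415, 0.104, 0.0043])]
scanner side [(0.83, [0.5264, -0.0709, 0.1064]), (0.8, [0.3853, -0.2866, -0.004]), (0.55, [0.2961, -0.1708, 0.0043]), (0.39, [0.6221, -0.2705, -0.0011])]
scanner wrist [(0.9, [0.5256, -0.0752, 0.1112])]
tub top [(0.91, [0.6306, 0.102, 0.0028]), (0.38, [0.6042, -0.2603, 0.125])]
tub side [(0.57, [0.6321, 0.0973, 0.0012])]
tub wrist [(0.55, [0.5421, -0.0528, 0.1888])]
tub_label top []
tub_label side [(0.6, [0.575, 0.0091, 0.0576])]
tub_label wrist [(0.73, [0.5734, 0.0067, 0.0591])]
shift [-0.01  0.05  6.82] turn 0.0
```

>>> move_arm(series="0 0 2.5 0 -1;0 0 5 0 -1;0 0 6.5 0 -1;0 0 6.8 0 -1;0 0 6.8 0 -1;0 0 6.8 0 -1;0 0 6.8 0 -1;0 0 6.8 0 -1")

```text
time_s: 37.83
position: [0.5255, -0.07, 0.1356]
tool_rot: [[0.53, 0.848, 0.0], [0.848, -0.53, -0.0], [0.0, 0.001, -1.0]]
ft_force: [-0.0, 0.8, -2.1]
grip_width: 0.0389
gripper_force: 79.4
```

```bash
cat >> h.py <<'E'
def avg(t,guess,cams=('side','wrist','top'),n=1,rad=.03):
    P=[]
    for c in cams:
        for _ in range(n):
            optics.get_image(c)
            P+=[np.array(x['point']) for x in spotter.mark_of(t,c) if x['score']>.25 and np.linalg.norm(np.array(x['point'])-guess)<rad]
    P=np.array(P);print(t,len(P),P.mean(0) if len(P) else None);return P.mean(0)
def aim(L,yawlab):
    """label in window frame, from TCP pose; yawlab: scanner yaw that faces label squarely"""
    s=observe();R=np.array(s['tool_rot']);f=R[:,0]*[1,1,0];f/=np.linalg.norm(f);z=np.array([0,0,1.]);W=np.array(s['position'])+.030*f-.0125*z
    x=(f-z)/2**.5;yv=np.cross(z,f);zz=np.cross(x,yv);v=np.array(L)-W
    print('W',W,'label in window',v@x,v@yv,v@zz,'yaw err',np.degrees(np.arctan2(f[1],f[0]))-yawlab)
E
python3 - <<'E'
from h import *
st();t=avg('tub',[.632,.099,.0]);L=avg('tub_label',[.575,.009,.058],n=2)
aim(L,58);avg('scanner_window',[.5417,-.0449,.1226]);avg('scanner',[.526,-.07,.04])
E
```

```text
t 37.825 p [ 0.5255 -0.07    0.1356] yang -31.98 tz [ 0.0005 -0.0002 -1.    ] w 0.0389 gf 79.41872835159302 ft [-0.0476  0.849  -2.1493] q6 11.586095205893667
tub 2 [0.6308 0.0978 0.0008]
tub_label 6 [0.575  0.0091 0.0564]
W [ 0.5413 -0.0445  0.1228] label in window 0.09174407482843476 -0.00022662244284514524 -0.002186670388170287 yaw err 0.020658507795438652
scanner_window 2 [ 0.5423 -0.045   0.122 ]
scanner 2 [ 0.5249 -0.0735  0.0421]
```

>>> move_arm(series="0 0 0 0 -1;0 0 0 0 -1;0 0 0 0 -1;0 0 0 0 -1;0 0 0 0 -1;0 0 0 0 -1;0 0 0 0 -1;0 0 0 0 -1")

```text
time_s: 40.33
position: [0.5254, -0.07, 0.1353]
tool_rot: [[0.53, 0.848, -0.0], [0.848, -0.53, -0.0], [-0.0, 0.0, -1.0]]
ft_force: [1.0, 0.3, -2.0]
grip_width: 0.0389
gripper_force: 79.4
```

>>> move_arm(series="-1 0 -5 0 -1;-2 0 -10 0 -1;-4 1 -15 6 -1;-8 2.5 -15 16 -1;-13 4.4 -15 26 -1;-18 6 -15 36 -1;-23 7.7 -15 46 -1;-27 9 -15 56 -1")

```text
time_s: 41.32
position: [0.4579, -0.3486, 0.2851]
tool_rot: [[1.0, 0.029, -0.0], [0.029, -1.0, 0.0], [-0.0, -0.0, -1.0]]
ft_force: [0.7, -0.6, -0.5]
grip_width: 0.039
gripper_force: 79.9
```

Run:
```python
from h import *
st();avg('canister_tall',[.555,-.42,0]);L=avg('canister_tall_label',[.534,-.422,.171],n=2)
yaw=1.9;f=np.array([np.cos(np.radians(yaw)),np.sin(np.radians(yaw)),0]);W=L-f*.0636+[0,0,.0636];rel(W-.03*f+[0,0,.0125],-90+yaw)
```

```text
t 41.325 p [ 0.4579 -0.3486  0.2851] yang -88.36 tz [-0.0002  0.0002 -1.    ] w 0.039 gf 79.8841381072998 ft [ 0.711  -0.5662 -0.4752] q6 39.30619978066113
canister_tall 2 [ 0.5533 -0.4184 -0.0023]
canister_tall_label 6 [ 0.5348 -0.4207  0.1711]
shift [-2.03  7.65  3.81] turn 0.1
```

>>> move_arm(series="-1 2 0 0 -1;-1.5 4.5 0 0 -1;-2 6.5 1 0 -1;-2 7.6 3 0 -1;-2 7.6 3.8 0 -1;-2 7.6 3.8 0 -1;-2 7.6 3.8 0 -1;-2 7.6 3.8 0 -1")

```text
time_s: 43.22
position: [0.4416, -0.4232, 0.2481]
tool_rot: [[0.999, 0.036, 0.001], [0.036, -0.999, -0.001], [0.001, 0.001, -1.0]]
ft_force: [0.3, 0.8, -1.4]
grip_width: 0.0392
gripper_force: 80.1
```

Run:
```python
from h import *
st();L=avg('canister_tall_label',[.534,-.422,.171],n=2);aim(L,1.9);avg('scanner_window',[.471,-.4235,.235]);avg('scanner',[.44,-.424,.15])
```

```text
t 43.225 p [ 0.4416 -0.4232  0.2481] yang -87.95 tz [ 0.0008 -0.0011 -1.    ] w 0.0392 gf 80.0919771194458 ft [ 0.3057  0.8174 -1.4166] q6 33.10099613020748
canister_tall_label 5 [ 0.5348 -0.4207  0.1708]
W [ 0.4714 -0.4223  0.2348] label in window 0.09008125258595757 -0.0006543691094303976 -0.00047218551470483547 yaw err 0.11953684674012788
scanner_window 3 [ 0.4712 -0.4232  0.2339]
scanner 3 [ 0.441  -0.4242  0.1507]
```

>>> move_arm(series="0 0 0 0 -1;0 0 0 0 -1;0 0 0 0 -1;0 0 0 0 -1;0 0 0 0 -1;0 0 0 0 -1;0 0 0 0 -1;0 0 0 0 -1")

```text
time_s: 45.42
position: [0.4414, -0.4234, 0.2474]
tool_rot: [[0.999, 0.035, 0.0], [0.035, -0.999, -0.0], [0.0, 0.0, -1.0]]
ft_force: [0.8, -0.2, -2.5]
grip_width: 0.0392
gripper_force: 80.1
```

>>> move_arm(series="-0.5 -2 -3 0 -1;-0.5 -6 -4 3 -1;0 -11 -4 13 -1;3 -15 -4 23 -1;5 -17.5 -4 23 -1;5 -19.3 -4 23 -1;5 -19.3 -4 23 -1")

```text
time_s: 46.3
position: [0.4842, -0.2281, 0.2876]
tool_rot: [[0.934, -0.357, -0.0], [-0.357, -0.934, -0.0], [0.0, 0.0, -1.0]]
ft_force: [0.4, 0.6, -2.0]
grip_width: 0.0393
gripper_force: 80.0
```

```bash
cat >> h.py <<'E'
def goal(L,yaw,d=.09):
    f=np.array([np.cos(np.radians(yaw)),np.sin(np.radians(yaw)),0]);W=L+d*.707*(np.array([0,0,1])-f);T=W-.03*f+[0,0,.0125];print('T',T);rel(T,-90+yaw)
E
python3 - <<'E'
from h import *
st();avg('canister_medium',[.622,-.268,0],rad=.06);L=avg('canister_medium_label',[.605,-.261,.122],n=2,rad=.06)
goal(L,-21);avg('canister_low',[.645,-.114,0],rad=.06)
snap('wrist','w6')
E
```

```text
t 46.3 p [ 0.4842 -0.2281  0.2876] yang -110.91 tz [-0.0001 -0.0003 -1.    ] w 0.0393 gf 79.96283769607544 ft [ 0.3749  0.6063 -2.0132] q6 73.01276630669503
canister_medium 3 [ 0.6216 -0.2698  0.0004]
canister_medium_label 5 [ 0.6038 -0.2586  0.1225]
T [ 0.5164 -0.2251  0.1986]
shift [ 2.84 -1.48  8.87] turn 0.0
canister_low 3 [ 0.644  -0.1143 -0.0008]
```

View pics/w6.png

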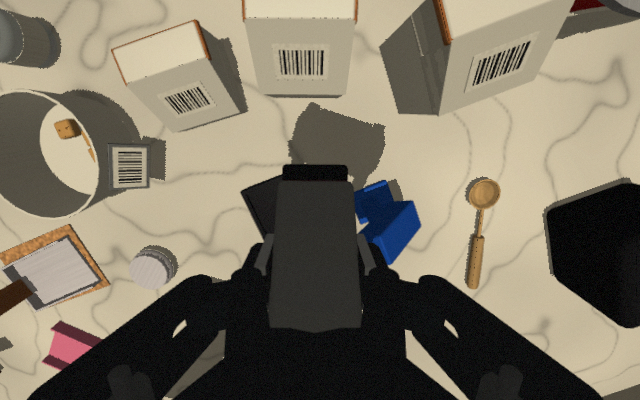

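The wrist view shows the medium label at (301,61), square to the scanner, and the low label at (188,100). The tub label and biscuits are in place.

>>> move_arm(series="0 -1.5 2.5 0 -1;1 -1.5 5.5 0 -1;2 -1.5 7.5 0 -1;2.8 -1.5 8.7 0 -1;2.8 -1.5 8.8 0 -1;2.8 -1.5 8.8 0 -1;2.8 -1.5 8.8 0 -1;2.8 -1.5 8.8 0 -1")

```text
time_s: 48.55
position: [0.5161, -0.2247, 0.1999]
tool_rot: [[0.934, -0.358, 0.001], [-0.358, -0.934, -0.001], [0.001, 0.0, -1.0]]
ft_force: [0.0, -0.4, -2.2]
grip_width: 0.0394
gripper_force: 80.0
```

Run:
```python
from h import *
st();L=avg('canister_medium_label',[.605,-.261,.122],n=2,rad=.06);aim(L,-21);avg('scanner_window',[.545,-.237,.1856]);avg('canister_medium',[.622,-.268,0],rad=.06)
```

```text
t 48.55 p [ 0.5161 -0.2247  0.1999] yang -110.98 tz [ 0.0008 -0.0006 -1.    ] w 0.0394 gf 80.01244783401489 ft [ 0.0348 -0.3824 -2.1529] q6 75.40329861708074
canister_medium_label 6 [ 0.6043 -0.2596  0.1221]
W [ 0.5441 -0.2355  0.1868] label in window 0.09163036504496243 -0.001021999893341841 9.965383729932836e-05 yaw err 0.02129181271009628
scanner_window 1 [ 0.5436 -0.2391  0.1835]
canister_medium 3 [ 0.6216 -0.2686 -0.0012]
```

>>> move_arm(series="0 0 0 0 -1;0 0 0 0 -1;0 0 0 0 -1;0 0 0 0 -1;0 0 0 0 -1;0 0 0 0 -1;0 0 0 0 -1;0 0 0 0 -1")

```text
time_s: 50.75
position: [0.5161, -0.2247, 0.1993]
tool_rot: [[0.934, -0.358, -0.0], [-0.358, -0.934, -0.0], [-0.0, 0.0, -1.0]]
ft_force: [0.6, 0.9, -2.5]
grip_width: 0.0389
gripper_force: 80.0
```

>>> move_arm(series="-2 0 -2.5 0 -1;-3 -2 -5 0 -1;-5 -5.5 -5 -6 -1;-5.5 -9 -5 -12 -1;-5.5 -11.7 -5 -16.4 -1;-5.5 -11.7 -5 -16.4 -1;-5.5 -11.7 -5 -16.4 -1")

```text
time_s: 51.62
position: [0.5066, -0.0962, 0.2493]
tool_rot: [[0.997, -0.081, -0.0], [-0.081, -0.997, -0.0], [-0.0, 0.0, -1.0]]
ft_force: [0.3, -1.0, -2.9]
grip_width: 0.0388
gripper_force: 80.1
```

Run:
```python
from h import *
st();C=avg('canister_low',[.645,-.114,0],rad=.06);L=avg('canister_low_label',[.6205,-.1115,.07],n=2,rad=.06)
goal(L,-4.6)
w=optics.get_image('wrist')
for c in spotter.cut_out('canister_low_label','wrist')[:2]: print(c['score'],cv2.minAreaRect(np.argwhere(c['pixels'])[:,::-1].astype(np.float32)))
```

```text
t 51.625 p [ 0.5066 -0.0962  0.2493] yang -94.64 tz [-0.0001 -0.0003 -1.    ] w 0.0388 gf 80.08233189582825 ft [ 0.2635 -1.0133 -2.9443] q6 70.72098992722968
canister_low 3 [ 0.6433 -0.1151  0.    ]
canister_low_label 6 [ 0.6233 -0.1131  0.0712]
T [ 0.53   -0.1056  0.1474]
shift [ 2.41  0.79 10.19] turn 0.0
0.93 ((323.0, 50.5), (101.0, 112.0), 90.0)
0.35 ((148.5, 54.0), (24.0, 27.0), 90.0)
```

>>> move_arm(series="0 0.8 3 0 -1;0.5 0.8 6 0 -1;1.5 0.8 8.5 0 -1;2.2 0.8 9.9 0 -1;2.4 0.8 10.2 0 -1;2.4 0.8 10.2 0 -1;2.4 0.8 10.2 0 -1;2.4 0.8 10.2 0 -1")

```text
time_s: 53.62
position: [0.53, -0.1057, 0.1479]
tool_rot: [[0.997, -0.08, 0.001], [-0.08, -0.997, -0.0], [0.001, 0.0, -1.0]]
ft_force: [-0.4, -0.3, -0.5]
grip_width: 0.0392
gripper_force: 80.1
```

Run:
```python
from h import *
st();L=avg('canister_low_label',[.622,-.112,.07],n=2,rad=.06);aim(L,-4.6);avg('scanner_window',[.56,-.108,.135]);avg('canister_low',[.643,-.115,0],rad=.06);avg('dock',[.434,-.147,0]);avg('scanner',[.53,-.106,.05])
```

```text
t 53.625 p [ 0.53   -0.1057  0.1479] yang -94.58 tz [ 0.0009 -0.0004 -1.    ] w 0.0392 gf 80.07752537727356 ft [-0.4374 -0.2736 -0.5326] q6 70.74332476282157
canister_low_label 6 [ 0.6229 -0.1117  0.0712]
W [ 0.5599 -0.1081  0.1348] label in window 0.0896377413281768 0.001454351197907019 -0.00031040656891901346 yaw err 0.018261922302960976
scanner_window 2 [ 0.5594 -0.1094  0.136 ]
canister_low 3 [ 0.6443 -0.1155 -0.0018]Traceback (most recent call last):
  File "<stdin>", line 2, in <module>
  File "h.py", line 30, in avg
    optics.get_image(c)
    ~~~~~~~~~~~~~~~~^^^
ValueError: 200 camera calls are used up
```

>>> move_arm(series="0 0 0 0 -1;0 0 0 0 -1;0 0 0 0 -1;0 0 0 0 -1;0 0 0 0 -1;0 0 0 0 -1;0 0 0 0 -1;0 0 0 0 -1")

```text
time_s: 55.82
position: [0.53, -0.1057, 0.1473]
tool_rot: [[0.997, -0.08, 0.0], [-0.08, -0.997, -0.0], [0.0, 0.0, -1.0]]
ft_force: [-1.0, 0.7, -2.1]
grip_width: 0.0396
gripper_force: 80.1
```

>>> move_arm(series="-1 0 -3 0 -1;-3 0.5 -6 0 -1;-6 2.5 -6 -4.5 -1;-8.5 4.2 -6 -9 -1;-9.5 4.7 -6 -9 -1;-9.5 4.7 -6 -9 -1;-9.5 4.7 -6 -9 -1")

```text
time_s: 56.7
position: [0.4322, -0.1447, 0.2073]
tool_rot: [[0.997, 0.077, 0.0], [0.077, -0.997, 0.0], [0.0, -0.0, -1.0]]
ft_force: [-0.2, -0.0, -2.0]
grip_width: 0.0393
gripper_force: 80.0
```

Run:
```python
from h import *
st();rel([.4313,-.1447,.104],-85.6)
```

```text
t 56.7 p [ 0.4322 -0.1447  0.2073] yang -85.6 tz [ 0.0003  0.     -1.    ] w 0.0393 gf 79.99946236610413 ft [-0.1803 -0.0418 -1.962 ] q6 52.13546534449477
shift [-0.09 -0.01 10.33] turn 0.0
```

>>> move_arm(series="0 0 3 0 -1;0 0 6 0 -1;0 0 8 0 -1;0 0 9.2 0 -1;0 0 9.8 0 -1;0 0 10.1 0 -1;0 0 10.2 0 -1;0 0 10.2 0 -1")

```text
time_s: 57.7
position: [0.4317, -0.145, 0.1057]
tool_rot: [[0.997, 0.077, 0.001], [0.077, -0.997, -0.0], [0.001, 0.0, -1.0]]
ft_force: [-0.6, 0.1, -2.2]
grip_width: 0.0393
gripper_force: 80.2
```

>>> move_arm(series="0 0 0.1 0 -1;0 0 0.2 0 -1;0 0 0.2 0 -1")

```text
time_s: 58.08
position: [0.4318, -0.145, 0.104]
tool_rot: [[0.997, 0.077, 0.001], [0.077, -0.997, -0.0], [0.001, 0.001, -1.0]]
ft_force: [-0.3, 1.5, 5.5]
grip_width: 0.0397
gripper_force: 81.1
```

The foot is seated on the dock floor, at the same height as at pickup. Releasing.

>>> move_arm(series="0 0 0 0 -0.06;0 0 0 0 0;0 0 0 0 0.3;0 0 0 0 1;0 0 0 0 1;0 0 0 0 1;0 0 0 0 1;0 0 0 0 1")

```text
time_s: 59.08
position: [0.4315, -0.1449, 0.1033]
tool_rot: [[0.997, 0.077, -0.0], [0.077, -0.997, 0.0], [-0.0, -0.0, -1.0]]
ft_force: [0.6, -0.1, 0.1]
grip_width: 0.0852
gripper_force: 0.0
```

>>> move_arm(series="0 0 -1 0 1;0 0 -3 0 1;0 0 -6 0 1;0 0 -10 0 1;0 0 -15 0 1;0 0 -18 0 1;0 0 -18 0 1;0 0 -18 0 1")

```text
time_s: 60.08
position: [0.4311, -0.1447, 0.2827]
tool_rot: [[0.997, 0.077, -0.001], [0.077, -0.997, 0.001], [-0.001, -0.001, -1.0]]
ft_force: [-0.2, 1.1, 0.2]
grip_width: 0.0855
gripper_force: 0.0
```

Run:
```python
from h import *
st()
try: print(spotter.mark_of('scanner','top')[:3])
except Exception as e: print(e)
```

```text
t 60.075 p [ 0.4311 -0.1447  0.2827] yang -85.58 tz [-0.0011  0.0007 -1.    ] w 0.0855 gf 0.0 ft [-0.2432  1.0989  0.2205] q6 52.05455295942147
[{'point': [0.3868, -0.2904, -0.0033], 'score': 0.68}, {'point': [0.5291, -0.1078, 0.0486], 'score': 0.58}]
```

```bash
python3 -c "
from rig import order
print(order.close_job())"
```

```text
the job is handed in; nothing more can be done
None
```

The job is handed in, with no verdict returned: the three biscuits are in the tub, the tray is level on its mat, the tub and all three canisters were scanned in order, and the scanner is back in its dock. I had used up the camera calls by then, so I judged the final docking by position and contact force only.

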